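# Switch the contact grill off and hold its lid open

### The arm

A 6-joint arm with a two-finger parallel gripper is mounted at the origin on a cart in front of the work surface, level with it; the furniture and walls round the work are solid. World frame = base frame: x ahead of the robot, y to its left, z up, the work surface at z = 0. Lengths are in mm, angles in degrees, forces in N, time in s.
With the tool pointing down it reaches from about 200 to 875 mm from the base axis. Payload 3.4 kg.
Tool frame: the origin (TCP) lies between the finger pads, 19 mm behind the fingertips; this is the grasp point; z points along the fingers, y is the line along which they close (so a half turn about z gives the same grasp; the last joint's range is limited). The gripper opens to 94 mm and grips with 3 to 60 N. Pads are 16 mm wide; open, the fingers measure 119 mm over their backs; the gripper's body (75 mm by 177 mm) begins 78 mm behind the grasp point.
Start: joints at [-72.938, 15.808, 86.224, -0, 77.962, -6.933], TCP at [233.835, -525.342, 224.293] pointing down, gripper open.
Joint ranges: [-165.64, 165.64], [-43.16, 119.46], [12.63, 154.43], [-67.54, 247.53], [6.08, 155.33], [-154.97, 154.97]. Speed limits (degrees/s): [147.25, 147.25, 180, 180, 180, 180].

### API

Orientations are given as [roll, pitch, yaw] about the fixed x, y, z axes, in that order (R = Rz(yaw) Ry(pitch) Rx(roll)).
In Python, from plant import readout, vision, robot gives the robot as it stands.
- The arm moves only by the shell command python3 -m handwheel 'ROWS'. ROWS is JSON, a list of rows, each an object with "grip": the closure, from 0 (fully open) to 1 (shut); "dp": the shift along the tool's x, y, z in mm, a list of three; "turn": the turn about the tool's z in degrees. In form: [{"grip": grip, "dp": [x, y, z], "turn": turn}, ...]. A call has 1 to 12 rows; each row is the pose to reach, as a shift and turn from the pose commanded when the call began, along the tool's axes at that moment; what a row does not reach only later rows make up. A row lasts 1/8 s, in which the tool goes at most 62.5 mm and 10.7 degrees, less where a joint would pass 70% of its speed; a pose out of reach is approached as far as the arm can. A call with a gripper value outside its range is refused whole. The fingers move at their own pace and stop on an object; the grip force is fixed at half the most. Time passes only in rows, so rows that repeat a pose let the fingers close. It gives the time, the measured TCP pose, the force, the opening and the grip force at its end, in the units of the state.
- readout.get_state(): the state, without advancing time (a new reading comes with each control period).
- vision.get_image(name): name is "scene" or "side" or "wrist"; returns a dict with "image" (420x560x3 uint8, red, green, blue), "z_map" (420x560 float32, mm along the optical axis (not along the pixel's ray), 0 where there is no reading), "intrinsics" (3x3 intrinsics, pixels), "k1" (the pictures are not rectified: a ray, as slopes to the right and down, at radius r is drawn at 1 + k1 r^2 times it, then the intrinsics apply), "cam_to_world" (4x4, takes a point from camera to world coordinates). Camera axes: x right, y down, z forward; pixel columns grow to the right and rows downward; lengths in mm; the calibration is good to about 2 mm. A picture is of the moment at which its call begins.
- robot.job_done(): hands the job in; it is judged then, once.
Trained networks look in a picture, given as the dict that the camera call returned (one of the last four; its "shot" number tells which), for a name from the list of things; names that differ only in an ending like _2 or _b are one class to them, and where a whole thing is asked for, a point or a joint stands for the part that bears it (a point fixed in the world has none). Each returns a list of dicts, best first, with "conf" (0 to 1); they miss things now and then, are a little off and sometimes report something else, mostly with a low value. They report only what shows in the picture. A call takes as long as a camera call.
- vision.look_for(picture, name): "xy" ([column, row] in pixels, amid what is visible of it).
- vision.silhouettes(picture, name): "mask" (420x560 bool, what is visible of it) and "xy" ([column, row] in pixels, amid what is visible of it).
- vision.place_of(picture, name): "xy" ([column, row] in pixels: a listed point, or the origin of a listed thing).
The state is a dict: "time_s": time; "joint_pos": joint angles; "qd": joint speeds; "effort": joint torques, N m; "tool_pos": TCP position; "ee_rot": TCP orientation; "contact_force": force on the tool from outside, world axes, zero at the start; "wrist_torque": the same for the moment, N m; "opening": opening from 0.0 (shut) to 1.0 (fully open); "grip_force": force on a finger pad.
Only numpy, scipy, OpenCV 4.12 (cv2) and the standard library are available. Lean on these libraries where they do the work, as an engineer would, in place of code of your own. Each camera call takes 0.05 s, during which the arm holds its last target. There are 200 camera calls.

### The job

The contact grill next to the sink is done: first, with its lid still shut, turn the knob on its side console back until the pointer stands at the zero mark (the open ring). Then take the lid by its front handle, raise it to 40 degrees and keep holding it there so that the plates can be brushed off; the hinge has no stay and the lid would drop shut, so never let it fall, and do not swing it far past 40 degrees, or fat runs out over the back. The program finishes while the gripper is still holding the lid up, with the knob left at zero and the pepper shaker, garlic bulb and wooden clip along the worktop's front edge left in their places.

Things in the scene. Friction and masses are not known exactly. Their poses are not given: they have to be found in the camera images.
- grill: Contact grill, fixed: black tub 190 x 210 mm with a steel lid, and at its right (-y) a control console 98 mm wide with a steel face at z = 60 mm. Origin: on the worktop under the middle of the tub; x to its back, y to its left; yaw varies. Closed lid: top at z = 131 mm, front face at x = -92, right side at y = -104 mm.
- grill_lid_angle (a joint): Opening angle of the lid, rad: 0 shut, positive with its front raised; 0.698 is the wanted 40 degrees. Free hinge along the grill's y through the lid's origin, no spring or stay: the lid (0.45 to 0.87 kg) falls shut when let go; only far past 60 degrees, which is forbidden, would it stay open.
- grill_lid: The steel lid, 185 x 208 x 52 mm, with its handle. Origin: middle of the hinge line, which never moves: 108 mm behind the grill's origin, 90 mm above the worktop. Shut, its axes are the grill's and the lid reaches from x = -15 to -200 mm; it turns about its y axis.
- grill_handle (a point): Middle of the lid's front handle: round black bar 18 mm thick along the grill's y, 115 mm free between two steel side arms. Shut, this point lies 245 mm in front of the hinge line and 18 mm above it (z = 108 mm); turns with the lid. 36 mm clear between bar and lid front, nothing but worktop below the bar. The bar can roll in the fingers as the lid turns.
- grill_knob_angle (a joint): Knob angle, rad: 0 with the pointer at the zero mark, growing clockwise seen from above (heat settings, a tick every 0.5 rad, up to 2.8); it also turns past zero the other way, to -0.6 (one stubby tick: keep warm). Stays where left; friction about 0.05 N m.
- grill_knob_grip (a point): Point on the knob's vertical axis, z = 80 mm, at x = -44, y = -155 mm from the grill's origin; turns with the knob, x axis = pointer direction. Black disc 52 mm across (top z = 66 mm) with an upright grip bar across it 13 mm wide, 44 mm long, top z = 89 mm; the end of the bar that is pointed and has a white line is the pointer.
- grill_zero (a point): The zero mark, printed on the console's steel face 38 mm behind the knob's axis (the grill's +x): a short line with a small open ring, 9 mm, at its end. Fixed, z = 60 mm.
- pepper_mill: Bystander, to be left alone: small glass pepper shaker, 44 mm across, 90 mm high, standing on the worktop left of the grill. Origin: centre of its underside.
- garlic: Bystander, to be left alone: garlic bulb, about 60 mm across and 58 mm high, on the front edge of the worktop, before the sink. Origin: centre of its underside.
- clip: Bystander, to be left alone: wooden bag clip, 15 x 72 x 12 mm, lying on the worktop's front edge before the console. Origin: centre of its underside.

How it is judged:
By the outcome, as a careful person would: the job done as asked, in the order asked, and still so for the second after the job is handed in, while the arm keeps its last pose, push and grip.
It also fails if it takes over 67 s, if anything falls off the work surface, if the arm or the gripper's body presses on something with over 40 N, if the wrist force passes 120 N, or if a joint passes its speed limit or range.

## Working session

There is one attempt and no reset: what is moved stays moved. The work goes in short steps, Python scripts to look and compute and a shell command to move; the robot and the scene stay as the last step left them, time stands still between calls to the robot, and variables do not carry over. Pictures are saved under pics/ and viewed, at most 10 in all, crops included, and the job is handed in when it is done.

```bash
mkdir -p pics; ls; cat > h.py <<'E'
import numpy as np, cv2
from plant import readout, vision, robot
def px2w(p,xy,z=None):
    K=np.array(p["intrinsics"]);k1=p["k1"];T=np.array(p["cam_to_world"])
    d=np.array([(xy[0]-K[0,2])/K[0,0],(xy[1]-K[1,2])/K[1,1]]);u=d.copy()
    for _ in range(20): u=d/(1+k1*(u@u))
    r=np.array([u[0],u[1],1.])
    if z is None:
        c,w=int(round(xy[0])),int(round(xy[1]))
        q=p["z_map"][max(w-1,0):w+2,max(c-1,0):c+2];q=q[q>0]
        return T[:3,:3]@(r*np.median(q))+T[:3,3] if len(q) else None
    v=T[:3,:3]@r; return T[:3,3]+v*(z-T[2,3])/v[2]
def w2px(p,w):
    K=np.array(p["intrinsics"]);T=np.array(p["cam_to_world"])
    c=T[:3,:3].T@(np.array(w)-T[:3,3]);u=c[:2]/c[2];u=u*(1+p["k1"]*(u@u))
    return np.array([K[0,0]*u[0]+K[0,2],K[1,1]*u[1]+K[1,2]])
def save(p,n): cv2.imwrite("pics/"+n,p["image"][:,:,::-1])
E
python3 - <<'E'
from h import *
np.set_printoptions(precision=1,suppress=True)
Z=dict(grill_handle=108,grill_knob_grip=80,grill_zero=60,grill_lid=90,grill=0,pepper_mill=0,garlic=0,clip=0)
s=readout.get_state();print(s)
ims=[]
for c in("scene","side","wrist"):
    p=vision.get_image(c);save(p,c+"0.png")
    print(c,np.array(p["cam_to_world"])[:3,3])
    for n,z in Z.items():
        for r in vision.place_of(p,n)[:1]: print(n,np.array(r["xy"]),r["conf"],px2w(p,r["xy"],z))
    ims.append(p["image"])
E
```

```text
pics
{'time_s': 0.0, 'joint_pos': array([-72.9,  15.8,  86.3,  -0. ,  78. ,  -6.9]), 'qd': array([0.2, 0.1, 0. , 0.1, 0. , 0.1]), 'effort': array([  0. , -40.5, -23.7,   0.1,   0. ,  -0. ]), 'tool_pos': array([ 233.7, -524.8,  223.4]), 'ee_rot': array([-179.9,   -0. ,   24. ]), 'contact_force': array([ 0.6, -0.2, -0.1]), 'wrist_torque': array([-0.,  0., -0.]), 'grip_force': 0.0, 'opening': 0.9978185409283646}
scene [148.5 565.4 714.3]
grill_handle [303.7 237.8] 0.97 [437.   53.6 108. ]
grill_knob_grip [302.2 200.3] 0.43 [522.8 -82.5  80. ]
grill_zero [291.9 196.1] 0.82 [ 566.9 -102.8   60. ]
grill [256.4 248.7] 0.7 [568.8  60.8   0. ]
pepper_mill [258.1 329. ] 0.96 [430.5 242.4   0. ]
garlic [364.6 197.5] 0.7 [ 424.1 -273.8    0. ]
clip [352.1 222.8] 0.58 [ 407.9 -157.2    0. ]
side [ 496.1 -936.7  700. ]
grill_handle [239.  181.1] 0.87 [433.9  73.9 108. ]
grill_knob_grip [283.4 231.3] 0.75 [530.8 -96.2  80. ]
grill_zero [298.4 236.8] 0.75 [563.2 -91.4  60. ]
grill_lid [343.5 185.2] 0.67 [684.4  66.8  90. ]
grill [294.9 222.2] 0.66 [565.5  48.    0. ]
pepper_mill [246.  183.7] 0.76 [442.5 242.5   0. ]
garlic [236.1 322.2] 0.82 [ 429.4 -276.3    0. ]
clip [227. 280.] 0.67 [ 406.9 -153.7    0. ]
wrist [ 310.  -492.6  384.9]
```

View pics/side0.png

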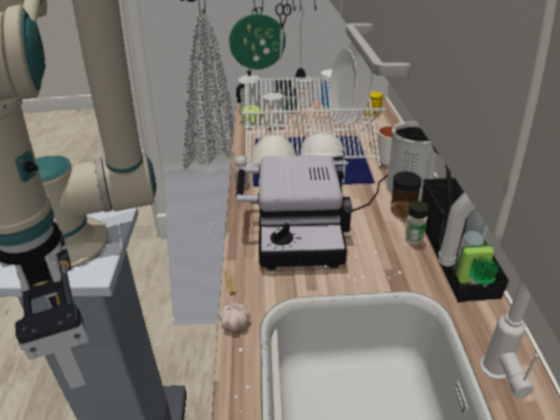

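View pics/scene0.png

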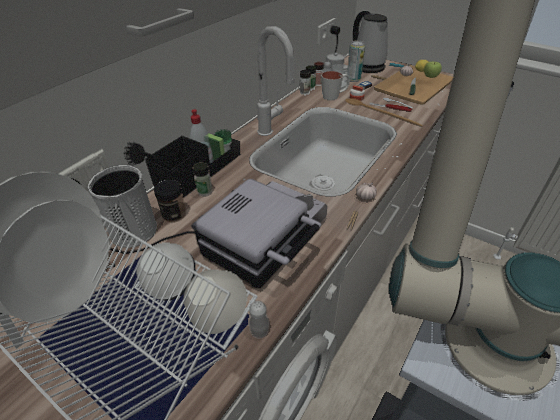

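The side picture shows the grill's lid at about (300,185), its handle at (240,190) and the knob at (283,235). In the scene picture the handle is at (295,240). The networks agree roughly, so I'll move above the knob and look from near.

```bash
python3 -m handwheel '[{"grip":0,"dp":[40,-38,-40],"turn":4},{"grip":0,"dp":[80,-76,-80],"turn":8},{"grip":0,"dp":[120,-114,-100],"turn":14},{"grip":0,"dp":[160,-152,-100],"turn":20},{"grip":0,"dp":[200,-190,-100],"turn":24},{"grip":0,"dp":[240,-228,-100],"turn":24},{"grip":0,"dp":[280,-266,-100],"turn":24},{"grip":0,"dp":[320,-304,-100],"turn":24},{"grip":0,"dp":[350,-330,-100],"turn":24},{"grip":0,"dp":[368,-345,-100],"turn":24},{"grip":0,"dp":[368,-345,-100],"turn":24}]'
cat > look.py <<'E'
from h import *
import sys
np.set_printoptions(precision=1,suppress=True)
Z=dict(grill_handle=108,grill_knob_grip=80,grill_zero=60,grill_lid=90,grill=0,clip=0)
s=readout.get_state();print(s["tool_pos"],s["ee_rot"],s["joint_pos"])
p=vision.get_image("wrist");save(p,sys.argv[1])
print(np.array(p["cam_to_world"]))
for n,z in Z.items():
    for r in vision.place_of(p,n)[:1]: print(n,np.array(r["xy"]),r["conf"],px2w(p,r["xy"],z))
E
python3 look.py w1.png
```

```text
time_s: 2.72
tool_pos: [430.0, -59.4, 324.3]
ee_rot: [180.0, -0.0, 0.2]
contact_force: [-0.3, -0.4, -0.4]
opening: 1.001
grip_force: 0.0
[430.  -59.4 324.3] [180.   -0.    0.2] [-17.1   0.8  90.6  -0.   88.6  72.8]
[[  0.   -1.   -0.3 513.4]
 [ -1.   -0.   -0.  -60.3]
 [  0.    0.3  -1.  484.9]
 [  0.    0.    0.    1. ]]
grill_handle [ 84.4 175.3] 0.63 [446.7 174.1 108. ]
grill_knob_grip [302.1 110.7] 0.85 [522.6 -94.1  80. ]
grill_zero [302.7  78.6] 0.7 [562.1 -95.6  60. ]
grill [191.7  79. ] 0.66 [568.4  60.    0. ]
clip [339.4 186.5] 0.6 [ 410.1 -162.9    0. ]
```

View pics/w1.png

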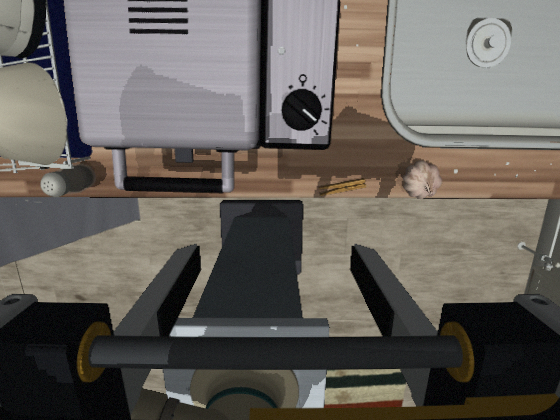

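The handle bar runs (122–230, 185), middle about (175,185). The knob is at (302,110) with its white pointer line towards (310,117), lower right, and the ring is straight above at (303,79). The pointer is therefore roughly 2.2 rad clockwise from zero. I'll move over the knob with the tool x roughly along the bar.

```bash
python3 -m handwheel '[{"grip":0.3,"dp":[40,15,20],"turn":-10},{"grip":0.57,"dp":[80,30,60],"turn":-20},{"grip":0.57,"dp":[93,35,100],"turn":-30},{"grip":0.57,"dp":[93,35,110],"turn":-40},{"grip":0.57,"dp":[93,35,110],"turn":-50},{"grip":0.57,"dp":[93,35,110],"turn":-54},{"grip":0.57,"dp":[93,35,110],"turn":-54}]'
python3 look.py w2.png
python3 - <<'E'
from h import *
p=vision.get_image("wrist")
m=vision.silhouettes(p,"grill_knob_grip")[0]
print(m["conf"],m["xy"],m["mask"].sum())
# rectified top view on z=75: up=+x world, right=-y, 0.2mm/px, 120x120mm
n=600;out=np.zeros((n,n,2),np.float32)
for i in range(n):
  for j in range(n): out[i,j]=w2px(p,[550+ (100-i)*.2, -94-(j-300)*.2, 66 if 0 else 80])
o=cv2.remap(p["image"],out[...,0],out[...,1],cv2.INTER_LINEAR);cv2.imwrite("pics/top.png",o[:,:,::-1])
E
```

```text
time_s: 3.95
tool_pos: [522.6, -96.1, 214.2]
ee_rot: [-180.0, 0.0, 53.9]
contact_force: [-0.6, 0.9, -0.2]
opening: 0.429
grip_force: 0.0
[522.6 -96.1 214.2] [-180.     0.    53.9] [-17.9  12.4  92.4  -0.   75.2  18.2]
[[  0.8  -0.6  -0.2 571.8]
 [ -0.6  -0.8  -0.2 -30. ]
 [  0.    0.3  -1.  374.8]
 [  0.    0.    0.    1. ]]
grill_handle [ 77.7 123.1] 0.86 [436.8  64.9 108. ]
grill_knob_grip [276.  201.7] 0.87 [526.3 -93.8  80. ]
grill_zero [305.8 178.2] 0.57 [562.3 -96.   60. ]
grill [227.7  52.3] 0.97 [570.9  56.9   0. ]
clip [237.2 277.2] 0.64 [ 410.8 -164.9    0. ]
0.83 [277.8, 200.5] 1925
```

View pics/top.png

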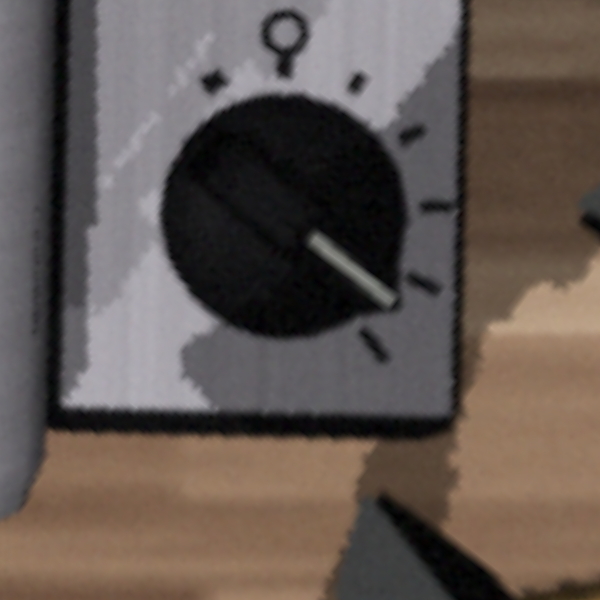

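View pics/w2.png

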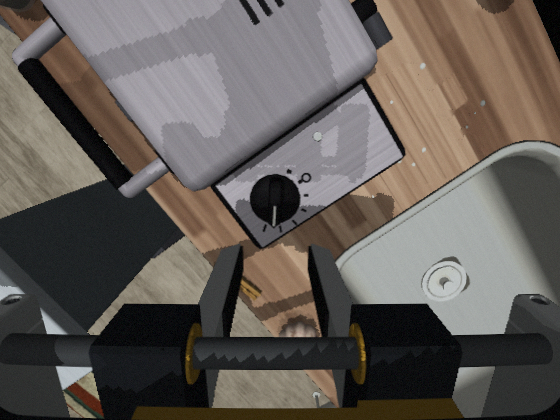

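The view over the knob shows the white line from (312,237) to (393,302), about 128.7° clockwise of world +x, with the ring straight up at (285,34). The grill yaw is about -1.7° and the knob axis is about (525.4, -93.6). I'll go down and grip it.

```bash
python3 -m handwheel '[{"grip":0.57,"dp":[3.7,0.8,30],"turn":2.6},{"grip":0.57,"dp":[3.7,0.8,70],"turn":2.6},{"grip":0.57,"dp":[3.7,0.8,100],"turn":2.6},{"grip":0.57,"dp":[3.7,0.8,115],"turn":2.6},{"grip":0.57,"dp":[3.7,0.8,125],"turn":2.6},{"grip":0.57,"dp":[3.7,0.8,125],"turn":2.6}]'
python3 -m handwheel '[{"grip":0.75,"dp":[0,0,0],"turn":0},{"grip":0.85,"dp":[0,0,0],"turn":0},{"grip":1,"dp":[0,0,0],"turn":0},{"grip":1,"dp":[0,0,0],"turn":0},{"grip":1,"dp":[0,0,0],"turn":0}]'
```

```text
time_s: 5.15
tool_pos: [525.7, -93.0, 89.3]
ee_rot: [180.0, 0.0, 51.4]
contact_force: [-0.4, 0.7, -0.3]
opening: 0.432
grip_force: 0.0
time_s: 5.78
tool_pos: [524.8, -92.3, 89.7]
ee_rot: [-179.9, -0.0, 51.4]
contact_force: [-3.4, 3.4, 5.9]
opening: 0.137
grip_force: 30.0
```

```bash
python3 -m handwheel '[{"grip":1,"dp":[0,0,0],"turn":-5},{"grip":1,"dp":[0,0,0],"turn":-12},{"grip":1,"dp":[0,0,0],"turn":-19},{"grip":1,"dp":[0,0,0],"turn":-26},{"grip":1,"dp":[0,0,0],"turn":-33},{"grip":1,"dp":[0,0,0],"turn":-40},{"grip":1,"dp":[0,0,0],"turn":-47},{"grip":1,"dp":[0,0,0],"turn":-54},{"grip":1,"dp":[0,0,0],"turn":-60},{"grip":1,"dp":[0,0,0],"turn":-63},{"grip":1,"dp":[0,0,0],"turn":-63}]'
```

```text
time_s: 7.15
tool_pos: [524.5, -92.2, 89.7]
ee_rot: [-179.9, -0.1, 114.4]
contact_force: [-4.2, 3.1, 5.8]
opening: 0.137
grip_force: 30.0
```

```bash
python3 -m handwheel '[{"grip":1,"dp":[0,0,0],"turn":-5},{"grip":1,"dp":[0,0,0],"turn":-12},{"grip":1,"dp":[0,0,0],"turn":-19},{"grip":1,"dp":[0,0,0],"turn":-26},{"grip":1,"dp":[0,0,0],"turn":-33},{"grip":1,"dp":[0,0,0],"turn":-40},{"grip":1,"dp":[0,0,0],"turn":-47},{"grip":1,"dp":[0,0,0],"turn":-54},{"grip":1,"dp":[0,0,0],"turn":-60},{"grip":1,"dp":[0,0,0],"turn":-64},{"grip":1,"dp":[0,0,0],"turn":-64}]'
python3 -m handwheel '[{"grip":0.8,"dp":[0,0,0],"turn":0},{"grip":0.6,"dp":[0,0,0],"turn":0},{"grip":0.57,"dp":[0,0,0],"turn":0},{"grip":0.57,"dp":[0,0,-20],"turn":0},{"grip":0.57,"dp":[0,0,-60],"turn":0},{"grip":0.57,"dp":[0,0,-110],"turn":0},{"grip":0.57,"dp":[0,0,-150],"turn":0},{"grip":0.57,"dp":[-10,0,-170],"turn":0},{"grip":0.57,"dp":[-10,0,-170],"turn":0}]'
cat > top.py <<'E'
from h import *
import sys
p=vision.get_image("wrist")
def top(z,cx,cy,n,s):
    out=np.zeros((n,n,2),np.float32)
    for i in range(n):
        for j in range(n): out[i,j]=w2px(p,[cx+(n/2-i)*s,cy-(j-n/2)*s,z])
    return cv2.remap(p["image"],out[...,0],out[...,1],cv2.INTER_LINEAR)[:,:,::-1]
o=np.hstack([top(z,530,-94,400,.25) for z in (60,89)]);cv2.imwrite("pics/"+sys.argv[1],o)
E
python3 top.py t2.png; python3 look.py w3.png
```

```text
time_s: 8.52
tool_pos: [524.3, -92.5, 89.7]
ee_rot: [180.0, -0.1, 178.4]
contact_force: [-4.0, 1.4, 5.7]
opening: 0.134
grip_force: 30.0
time_s: 9.65
tool_pos: [537.0, -93.7, 260.7]
ee_rot: [-179.9, 0.2, 178.4]
contact_force: [-0.4, -0.9, -0.8]
opening: 0.431
grip_force: 0.0
[535.6 -93.4 259.1] [-180.     0.   178.4] [ -17.2   12.1   86.4   -0.    81.5 -105.6]
[[  0.    1.    0.3 452.2]
 [  1.   -0.   -0.  -92.2]
 [ -0.    0.3  -1.  419.7]
 [  0.    0.    0.    1. ]]
grill_handle [437.6  92. ] 0.59 [431.2  61.9 108. ]
grill_knob_grip [276.7 185.3] 0.71 [523.3 -92.9  80. ]
grill_zero [276.2 219.2] 0.62 [569.1 -94.6  60. ]
grill_lid [399.1 313.3] 0.71 [685.1  53.5  90. ]
grill [388.3 204.3] 0.8 [571.   61.9   0. ]
clip [213.6  87.2] 0.94 [ 411.8 -169.2    0. ]
```

View pics/t2.png

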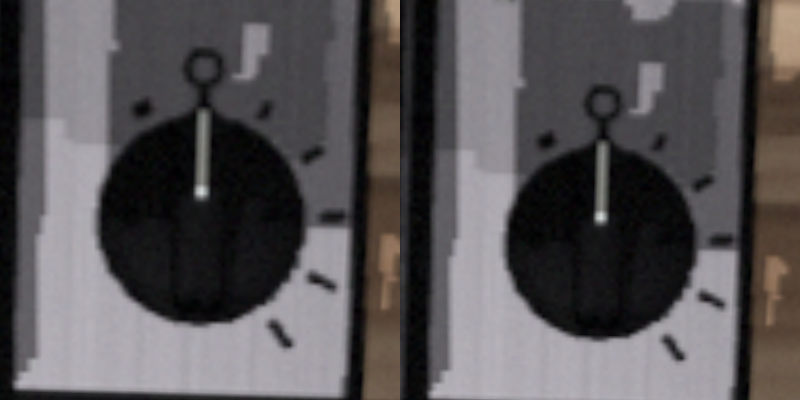

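The pointer now stands under the ring, with the line at (203,142)→(200,218) and the ring at (203,105), within about 1° of zero. Next I'll go above the handle, at about (436, 64), with the fingers across the bar.

```bash
python3 -m handwheel '[{"grip":0.57,"dp":[12,17,0],"turn":9},{"grip":0.57,"dp":[24,34,0],"turn":19},{"grip":0.57,"dp":[36,51,0],"turn":29},{"grip":0.57,"dp":[48,70,0],"turn":39},{"grip":0.57,"dp":[60,90,0],"turn":49},{"grip":0.57,"dp":[75,110,10],"turn":59},{"grip":0.57,"dp":[90,130,20],"turn":69},{"grip":0.57,"dp":[100,147,30],"turn":79},{"grip":0.57,"dp":[104,154.5,30],"turn":87},{"grip":0.57,"dp":[104,154.5,30],"turn":90},{"grip":0.57,"dp":[104,154.5,30],"turn":90}]'
python3 look.py w4.png
python3 - <<'E'
from h import *
p=vision.get_image("wrist")
def d(p):
    m=vision.silhouettes(p,"grill_handle");print([(x["conf"],x["mask"].sum(),x["xy"]) for x in m[:2]])
# depth points in the handle region
P=np.array([px2w(p,(c,r)) if p["z_map"][r,c]>0 else [0,0,0] for r in range(0,420,2) for c in range(0,560,2)])
s=(abs(P[:,0]-436)<26)&(abs(P[:,1]-64)<45)&(P[:,2]>90)&(P[:,2]<125);Q=P[s];print(len(Q))
for y in range(24,105,16):
    q=Q[abs(Q[:,1]-y)<8]
    if len(q): print(y,np.percentile(q,[2,50,98],axis=0).round(1).tolist())
E
```

```text
time_s: 11.42
tool_pos: [435.7, 64.2, 229.1]
ee_rot: [-180.0, 0.0, 88.4]
contact_force: [1.1, -0.1, -0.1]
opening: 0.432
grip_force: 0.0
[435.7  64.2 229.1] [-180.     0.    88.4] [ -0.7   3.9 100.7  -0.   75.4   0.9]
[[  1.   -0.   -0.  438. ]
 [ -0.   -1.   -0.3 146.4]
 [ -0.    0.3  -1.  389.7]
 [  0.    0.    0.    1. ]]
grill_handle [274.6 210.6] 0.92 [435.   62.9 108. ]
grill_lid [518.  205.3] 0.74 [683.   56.7  90. ]
grill [383.6 189.6] 0.68 [573.9  55.2   0. ]
clip [259.6 338.7] 0.5 [ 406.2 -167.4    0. ]
465
24 [[425.8, 19.6, 109.0], [434.7, 25.8, 115.6], [443.5, 31.8, 117.3]]
40 [[426.4, 32.4, 109.3], [435.1, 39.9, 115.8], [443.8, 47.5, 117.5]]
56 [[427.0, 48.3, 110.1], [435.6, 56.2, 115.9], [444.1, 63.9, 117.3]]
72 [[427.6, 65.1, 110.6], [436.0, 72.3, 115.8], [444.4, 79.3, 117.4]]
88 [[428.2, 80.5, 110.7], [436.4, 88.0, 115.7], [444.7, 95.3, 117.2]]
104 [[428.7, 96.6, 111.1], [437.6, 102.2, 115.9], [444.9, 108.1, 117.4]]
```

View pics/w4.png

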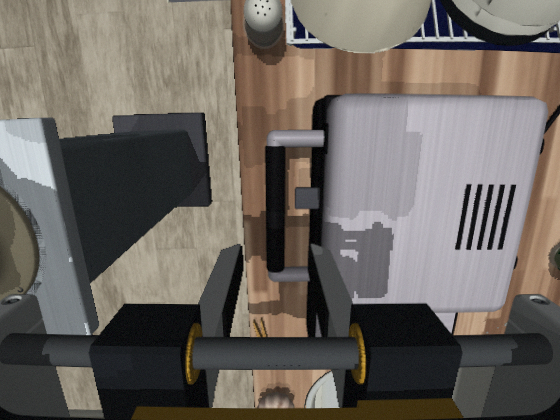

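The bar runs (275,147)–(275,272), centred under the fingers. There is a grey tab at (307,197) between the bar and the lid, so I'll measure it before lowering the inner finger.

```bash
python3 - <<'E'
from h import *
p=vision.get_image("wrist")
for xy in [(297,197),(301,190),(301,205),(307,197),(313,190),(313,205),(318,197),(324,197),(324,220),(330,220),(290,197)]: print(xy,px2w(p,xy).round(1))
E
```

```text
(297, 197) [459.3  64.1  63.5]
(301, 190) [463.7  71.6  63.3]
(301, 205) [463.6  55.   63.5]
(307, 197) [470.1  63.6  62.9]
(313, 190) [476.5  71.2  63.4]
(313, 205) [476.6  54.5  63. ]
(318, 197) [481.9  63.3  63. ]
(324, 197) [481.1  75.3 110.8]
(324, 220) [480.5  55.  116.7]
(330, 220) [484.3  58.3 126.9]
(290, 197) [454.5  48.3  -0. ]
```

The tab is low (z = 63 mm), so the fingertips at z = 89 clear it. I'll lower and grip.

```bash
python3 -m handwheel '[{"grip":0.57,"dp":[0,0,30],"turn":0},{"grip":0.57,"dp":[0,0,70],"turn":0},{"grip":0.57,"dp":[0,0,100],"turn":0},{"grip":0.57,"dp":[0,0,115],"turn":0},{"grip":0.57,"dp":[0,0,121],"turn":0},{"grip":0.57,"dp":[0,0,121],"turn":0},{"grip":0.75,"dp":[0,0,121],"turn":0},{"grip":1,"dp":[0,0,121],"turn":0},{"grip":1,"dp":[0,0,121],"turn":0},{"grip":1,"dp":[0,0,121],"turn":0},{"grip":1,"dp":[0,0,121],"turn":0}]'
python3 - <<'E'
import numpy as np
for a in range(4,44,4):
    t=np.radians(a);f=245*np.cos(t)-18*np.sin(t);z=245*np.sin(t)+18*np.cos(t)
    print(a,round(245-f,1),round(z-18,1))
E
```

```text
time_s: 13.25
tool_pos: [435.5, 64.1, 108.7]
ee_rot: [-180.0, 0.0, 88.4]
contact_force: [-2.7, 0.3, 6.7]
opening: 0.185
grip_force: 30.0
4 1.9 17.0
8 4.9 33.9
12 9.1 50.5
16 14.5 66.8
20 20.9 82.7
24 28.5 98.1
28 37.1 112.9
32 46.8 127.1
36 57.4 140.6
40 68.9 153.3
```

```bash
python3 -m handwheel '[{"grip":1,"dp":[0,0.4,-4],"turn":0},{"grip":1,"dp":[0,0.9,-9],"turn":0},{"grip":1,"dp":[0,1.9,-17],"turn":0},{"grip":1,"dp":[0,3.3,-25.5],"turn":0},{"grip":1,"dp":[0,4.9,-33.9],"turn":0},{"grip":1,"dp":[0,6.9,-42.2],"turn":0},{"grip":1,"dp":[0,9.1,-50.5],"turn":0},{"grip":1,"dp":[0,11.7,-58.7],"turn":0},{"grip":1,"dp":[0,14.5,-66.8],"turn":0},{"grip":1,"dp":[0,17,-73.5],"turn":0},{"grip":1,"dp":[0,19,-78.5],"turn":0},{"grip":1,"dp":[0,20.9,-82.7],"turn":0}]'
```

```text
time_s: 14.75
tool_pos: [455.1, 63.6, 191.2]
ee_rot: [-179.8, 0.0, 88.4]
contact_force: [-5.4, -0.5, -0.7]
opening: 0.181
grip_force: 30.0
```

```bash
python3 -m handwheel '[{"grip":1,"dp":[0,3.5,-7.8],"turn":0},{"grip":1,"dp":[0,7.6,-15.4],"turn":0},{"grip":1,"dp":[0,11.7,-22.9],"turn":0},{"grip":1,"dp":[0,16.2,-30.2],"turn":0},{"grip":1,"dp":[0,20.9,-37.4],"turn":0},{"grip":1,"dp":[0,25.9,-44.4],"turn":0},{"grip":1,"dp":[0,31,-51.3],"turn":0},{"grip":1,"dp":[0,36.5,-57.9],"turn":0},{"grip":1,"dp":[0,42,-64.4],"turn":0},{"grip":1,"dp":[0,46,-68.5],"turn":0},{"grip":1,"dp":[0,48,-70.6],"turn":0},{"grip":1,"dp":[0,48,-70.6],"turn":0}]'
python3 - <<'E'
from h import *
from scipy.spatial import ConvexHull
s=readout.get_state();print(s["tool_pos"],s["contact_force"])
p=vision.get_image("side");save(p,"s2.png")
for n in("pepper_mill","garlic","clip"):
    for r in vision.place_of(p,n)[:1]: print(n,r["conf"],px2w(p,r["xy"],0).round(1))
for c in ("scene","side"):
    q=p if c=="side" else vision.get_image(c)
    if c=="scene": save(q,"sc2.png")
    r=vision.silhouettes(q,"grill_lid")
    m=cv2.erode(r[0]["mask"].astype(np.uint8),np.ones((5,5)));ys,xs=np.nonzero(m)
    P=np.array([px2w(q,(a,b)) for a,b in zip(xs[::3],ys[::3]) if q["z_map"][b,a]>0])
    best=None;g=np.random.default_rng(0)   # RANSAC plane for the lid top
    for _ in range(500):
        t=P[g.choice(len(P),3,False)];k=np.cross(t[1]-t[0],t[2]-t[0]);l=np.linalg.norm(k)
        if l<500: continue
        k/=l;i=abs((P-t[0])@k)<2.5
        if best is None or i.sum()>best.sum(): best=i
    k=np.linalg.svd(P[best]-P[best].mean(0))[2][2] if best.sum()<5000 else np.linalg.eigh(np.cov(P[best].T))[1][:,0]
    k*=np.sign(k[2]);print(c,r[0]["conf"],len(P),best.sum(),k.round(3),"tilt",np.degrees(np.arccos(k[2])).round(1))
E
```

```text
time_s: 16.25
tool_pos: [500.3, 62.4, 263.2]
ee_rot: [-179.5, 0.0, 88.4]
contact_force: [-13.6, 0.1, 9.3]
opening: 0.18
grip_force: 30.0
[500.28730553  62.41632263 263.23084852] [-13.62628048   0.10188564   9.33103034]
pepper_mill 0.79 [433.9 238.2   0. ]
garlic 0.97 [ 424.2 -277.1   -0. ]
clip 0.67 [ 409.9 -159.6    0. ]
scene 0.59 796 199 [ 0.619 -0.011  0.785] tilt 38.3
side 0.78 1236 587 [ 0.615 -0.025  0.788] tilt 38.0
```

View pics/s2.png

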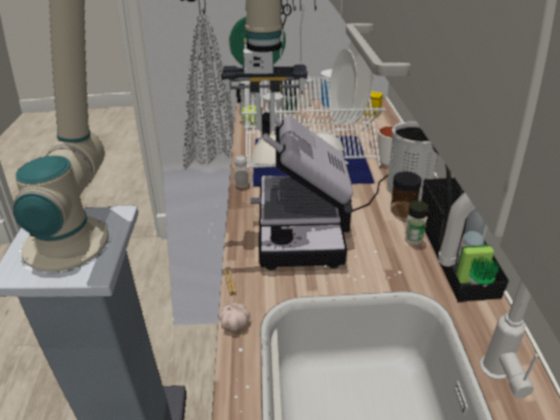

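The side picture shows the lid held open by its bar at (265,110), with the knob and bystanders in place. Lid tilt measures about 38.2° with a small radial push, so I'll raise it slightly.

```bash
python3 -m handwheel '[{"grip":1,"dp":[0,1.5,-3],"turn":0},{"grip":1,"dp":[0,3.2,-6.5],"turn":0},{"grip":1,"dp":[0,3.2,-6.5],"turn":0},{"grip":1,"dp":[0,3.2,-6.5],"turn":0}]'
cat > tilt.py <<'E'
from h import *
for c in ("scene","side"):
    q=vision.get_image(c); r=vision.silhouettes(q,"grill_lid")
    m=cv2.erode(r[0]["mask"].astype(np.uint8),np.ones((5,5)));ys,xs=np.nonzero(m)
    P=np.array([px2w(q,(a,b)) for a,b in zip(xs[::3],ys[::3]) if q["z_map"][b,a]>0])
    best=None;g=np.random.default_rng(0)
    for _ in range(1000):
        t=P[g.choice(len(P),3,False)];k=np.cross(t[1]-t[0],t[2]-t[0]);l=np.linalg.norm(k)
        if l<500: continue
        k/=l;i=abs((P-t[0])@k)<2.5
        if best is None or i.sum()>best.sum(): best=i
    k=np.linalg.eigh(np.cov(P[best].T))[1][:,0];k*=np.sign(k[2]);print(c,best.sum(),k.round(3),np.degrees(np.arccos(k[2])).round(1))
    for r in vision.place_of(q,"grill_handle")[:1]: print(r["conf"],px2w(q,r["xy"],260).round(1))
E
python3 tilt.py; python3 tilt.py
```

```text
time_s: 17.1
tool_pos: [505.9, 62.3, 269.5]
ee_rot: [-179.8, -0.0, 88.4]
contact_force: [-8.7, -0.0, 4.4]
opening: 0.183
grip_force: 30.0
scene 186 [0.048 0.998 0.036] 87.9
0.95 [510.7  57.1 260. ]
side 551 [ 0.641 -0.026  0.767] 39.9
0.86 [502.6  66.1 260. ]
scene 94 [-0.614  0.769  0.176] 79.9
0.74 [505.3  58.1 260. ]
side 538 [ 0.643 -0.024  0.765] 40.1
0.7 [508.5  89.7 260. ]
```

The tilt reads 40.0° from the depth plane and 40.5° from the handle position. It is steady and gripped, so I'm handing in.

```bash
python3 -m handwheel '[{"grip":1,"dp":[0,0,0],"turn":0},{"grip":1,"dp":[0,0,0],"turn":0},{"grip":1,"dp":[0,0,0],"turn":0},{"grip":1,"dp":[0,0,0],"turn":0}]'; python3 -c "
from plant import robot; print(robot.job_done())"
```

```text
time_s: 18.2
tool_pos: [505.8, 62.3, 269.4]
ee_rot: [-179.8, -0.0, 88.4]
contact_force: [-8.8, 0.3, 4.8]
opening: 0.185
grip_force: 30.0
the job is handed in; nothing more can be done
None
```

I handed the job in at 18.2 s: the knob is at zero (within about 1°), the gripper is holding the lid at about 40°, and the shaker, garlic and clip still measured in their places with the lid up.

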